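# Push the empty bin home in the return lane

## Task

Push the empty blue parts bin into line with the return lane, then push it down between the two guide rails until it stands square against the rubber buffers of the yellow end stop. Only push it with the fingers: never lift, tip or shove it fast, let neither the bin nor the robot touch either rail, and leave the other things on the worktop where they are. Then take the fingers away.

Things in the scene. Friction and masses are not known exactly. Their poses are not given: they have to be found in the camera images.
- empty_bin: Empty open-front blue bin near the lane's mouth, loose, 0.25 kg, 98 long (x) x 106 wide (y) x 70 high. Origin: centre of underside; x from its low front to its high back. Outer faces: front lip x = -45 mm, 31 high; side walls y = -53, +52 mm, 70 high, over x = -28 to 45; back x = +48. Starts front away from the lane, 15 to 55 mm off its middle line on the robot's side, up to 0.15 rad askew.
- lane: Return lane fixed to the worktop: two rails, 124 mm clear between them (y = -62 to +62), from x = 0 to 200 mm, no floor. Origin: worktop height, middle of the mouth; x runs down the lane to the stop (roughly to the robot's right), y across it, away from the robot. End: two black rubber buffers, 22 mm wide, at y = +-35, 22 mm up, faces at x = 200, on a yellow plate 40 high.
- rail_left: Dark steel guide rail on the lane's +y side (far from the robot), 200 x 10 x 28 high, inner face at y = +62 mm; its feet reach out to y = +89 mm, 7 high. Fixed to the lane; origin and axes are the lane's. Must not be touched.
- rail_right: Dark steel guide rail on the lane's -y side (near the robot), 200 x 10 x 28 high, inner face at y = -62 mm; its feet reach out to y = -89 mm, 7 high. Fixed to the lane; origin and axes are the lane's. Must not be touched.
- home (a point): Point on the lane's middle line at worktop height, 152 mm from the mouth, axes as the lane's: the empty bin's origin lies here, its axes along the lane's, when its back touches both buffers.
- full_bin: Blue parts bin with small dark parts in it, 99 x 106 x 70 high, loose, well beyond the far end of the lane; origin at the centre of its underside. A bystander.
- black_tape: Roll of black tape lying flat, 68 in diameter, 19 high, loose; origin at the centre of its underside. A bystander.
- grey_connector: Grey plug connector, 26 x 64 x 24 high, loose, lying beside the near rail; origin at the centre of its underside. A bystander.
- bushing_a: White bushing lying on its side, 14 x 38 x 14 high, loose, beyond the far rail; origin at the centre of its underside. A bystander.
- bushing_b: Second white bushing like the first, beyond the far rail nearer the stop. A bystander.
- marker: Grey and black marker pen lying flat, 18 x 125 x 18 high, loose, to the left of the work; origin at the centre of its underside. A bystander.
Mind the look-alikes: they are no part of the job. There is more than one size of the empty_bin; the one meant has the size given above.

How it is judged:
By the outcome, as a careful person would: the job done as asked, in the order asked, and still so for the second after the job is handed in, with the robot touching nothing.
It also fails if it takes over 53 s, if anything falls off the work surface, if the arm or the gripper's body presses on something with over 40 N, if the wrist force passes 120 N, or if a joint passes its speed limit or range.

## Robot

A 6-joint arm with a two-finger parallel gripper is mounted at the origin on a cart in front of the work surface, level with it; the furniture and walls round the work are solid. World frame = base frame: x ahead of the robot, y to its left, z up, the work surface at z = 0. Lengths are in m, angles in rad, forces in N, time in s.
With the tool pointing down it reaches from about 0.4 to 0.825 m from the base axis. Payload 7 kg.
Tool frame: the origin (TCP) lies midway between the tips of the shut fingers; the grasp point (between the pads) lies arm.hold_point_z behind it (arm.hold_point_z is the distance from the TCP to the grasp point, in m); z points along the fingers, y is the line along which they close (so a half turn about z gives the same grasp; the last joint's range is limited). The gripper opens to 88 mm and grips with 3 to 60 N. Pads are 19 mm wide; open, the fingers measure 130 mm over their backs; the gripper's body (78 mm by 193 mm) begins 47 mm behind the grasp point.
Start: joints at [1.487, 0.359, 0.012, 0, -1.224, -0.288], TCP at [0.245, 0.629, 0.189] pointing down, gripper open.
Joint ranges: [-3.07, 3.07], [-1.43, 2.12], [-1.02, 1.25], [-3.03, 1.67], [-3.05, -0], [-3.03, 3.03]. Speed limits (rad/s): [2.39, 2.39, 3.01, 3.14, 3.14, 3.14].

## Interface

Orientations are given as [roll, pitch, yaw] about the fixed x, y, z axes, in that order (R = Rz(yaw) Ry(pitch) Rx(roll)).
In Python, from station import arm gives the robot as it stands.
- The arm moves only by the shell command python3 -m crank 'ROWS' [OPENING] [FORCE]. ROWS is JSON, a list that holds one entry, the list of rows, each a list of 4 numbers: the shift along the tool's x, y, z in units of 25 mm (1.0 is 25 mm), then the turn about the tool's z in units of 5 degrees (1.0 is 5 degrees). A call has 1 to 12 rows; each row is the pose to reach, as a shift and turn from the pose commanded when the call began, along the tool's axes at that moment; what a row does not reach only later rows make up. A row lasts 1/8 s, in which the tool goes at most 62.5 mm and 10.7 degrees, less where a joint would pass 70% of its speed; a pose out of reach is approached as far as the arm can. A call with a gripper value outside its range is refused whole. OPENING is the closure, from 0 (fully open) to 1 (shut), set as the call begins (- or left out, the last holds). The fingers move at their own pace and stop on an object; FORCE is the grip in N (left out, the last holds). Time passes only in rows, so rows that repeat a pose let the fingers close. It gives the time, the measured TCP pose, the force, the opening and the grip force at its end, in the units of the state.
- arm.get_state(): the state, without advancing time (a new reading comes with each control period).
- arm.grab_frame(name): name is "side" or "top" or "wrist"; returns (picture, depth): 420x560x3 uint8, red, green, blue; 420x560 float32, m along the optical axis (not along the pixel's ray), 0 where there is no reading.
- arm.get_calibration(name): a dict with "mtx" (3x3 intrinsics, pixels), "R" (3x3) and "t" (3): a world point X has camera coordinates R X + t; the wrist camera has in their place "mount" (4x4, takes a point from camera to tool coordinates, whose origin is the TCP and whose axes are the flange's). Camera axes: x right, y down, z forward; pixel columns grow to the right and rows downward; lengths in m; the calibration is good to about 2 mm. A picture is of the moment at which its call begins: read the wrist's pose just before it. get_calibration takes no time and is no camera call.
- arm.job_done(): hands the job in; it is judged then, once.
Trained networks look in the newest picture that a camera, given by its name, has taken for a name from the list of things; names that differ only in an ending like _2 or _b are one class to them, and where a whole thing is asked for, a point or a joint stands for the part that bears it (a point fixed in the world has none). Each returns a list of dicts, best first, with "score" (0 to 1); they miss things now and then, are a little off and sometimes report something else, mostly with a low value. They report only what shows in the picture. A call takes as long as a camera call. They do not tell look-alikes from the thing itself.
- arm.recognise(thing, camera): "extent" ([left, top, width, height] in pixels, round what is visible of it).
- arm.trace(thing, camera): "mask" (420x560 bool, what is visible of it) and "extent" ([left, top, width, height] in pixels, round what is visible of it).
The state is a dict: "t": time; "q": joint angles; "qd": joint speeds; "joint_efforts": joint torques, N m; "eef_pos": TCP position; "ee_rot": TCP orientation; "force": force on the tool from outside, world axes, zero at the start; "moment": the same for the moment, N m; "width": finger opening in m; "gripper_force": force on a finger pad.
Only numpy, scipy, OpenCV 4.12 (cv2) and the standard library are available. Lean on these libraries where they do the work, as an engineer would, in place of code of your own. Each camera call takes 0.05 s, during which the arm holds its last target. There are 200 camera calls.

## Working session

There is one attempt and no reset: what is moved stays moved. The work goes in short steps, Python scripts to look and compute and a shell command to move; the robot and the scene stay as the last step left them, time stands still between calls to the robot, and variables do not carry over. Pictures are saved under pics/ and viewed, at most 10 in all, crops included, and the job is handed in when it is done.

```bash
mkdir -p pics; ls
cat > h.py <<'E'
import numpy as np, cv2
from station import arm
def cloud(name):
    s=arm.get_state(); im,d=arm.grab_frame(name); c=arm.get_calibration(name)
    K=np.array(c["mtx"]); v,u=np.indices(d.shape)
    P=np.stack([(u-K[0,2])/K[0,0]*d,(v-K[1,2])/K[1,1]*d,d],-1)
    if name=="wrist":
        from scipy.spatial.transform import Rotation as Ro
        M=np.array(c["mount"]); P=P@M[:3,:3].T+M[:3,3]
        P=P@Ro.from_euler('xyz',s["ee_rot"]).as_matrix().T+np.array(s["eef_pos"])
    else: P=(P-np.array(c["t"]))@np.array(c["R"])
    P[d==0]=np.nan
    return im,P
E
python3 - <<'E'
from h import *
print(arm.get_state(), arm.hold_point_z)
ims=[]
for n in("top","side"):
    im,P=cloud(n); cv2.imwrite(f"pics/{n}0.png",im[...,::-1])
    for th in ("empty_bin","lane","rail_left","rail_right","full_bin","black_tape","grey_connector","marker","bushing_a"):
        for r in arm.trace(th,n)[:3]:
            if r["score"]<.3: continue
            Q=P[r["mask"]]; Q=Q[~np.isnan(Q[:,0])]
            if len(Q): print(n,th,round(r["score"],2),np.round(r["extent"]),np.round(np.percentile(Q,[2,98],axis=0)*1000).tolist())
E
```

```text
pics
{'t': 0.0, 'q': array([ 1.48708770e+00,  3.59400666e-01,  1.10341645e-02, -3.57958140e-04,
       -1.22411767e+00, -2.88077129e-01]), 'qd': array([ 2.77910554e-03, -2.27003505e-03,  8.34098393e-05, -5.68362854e-04,
        4.60464487e-04, -9.69129581e-04]), 'joint_efforts': array([-2.05123561e-04, -5.82707798e+01,  2.93053526e+01,  6.99675679e+00,
        6.88621847e-03, -1.91535955e-04]), 'eef_pos': array([0.24505327, 0.62832899, 0.18800169]), 'ee_rot': array([ 3.13987875e+00, -1.56945945e-04, -3.71907535e-01]), 'force': array([0.8388971 , 0.25953942, 0.32340973]), 'moment': array([-0.03465133, -0.02676369, -0.01581983]), 'gripper_force': 0.0, 'width': 0.08763595044713901} 0.0188
top empty_bin 0.96 [226. 212.  30.  34.] [[428.0, 100.0, -3.0], [532.0, 191.0, 71.0]]
top empty_bin 0.88 [170. 235.  31.  29.] [[382.0, 273.0, -4.0], [458.0, 355.0, 50.0]]
top lane 0.92 [270. 191.  79.  57.] [[436.0, -185.0, -1.0], [608.0, 46.0, 42.0]]
top lane 0.39 [122. 245.  42.  10.] [[394.0, 395.0, 8.0], [421.0, 515.0, 21.0]]
top rail_left 0.76 [271. 192.  54.  10.] [[574.0, -110.0, 1.0], [612.0, 
[... 782 characters left out ...]
2.0]]
side rail_left 0.4 [270. 196.  18.  16.] [[582.0, -130.0, 4.0], [597.0, -27.0, 33.0]]
side rail_right 0.72 [293. 206.  30.  24.] [[433.0, -134.0, 3.0], [462.0, 50.0, 31.0]]
side full_bin 0.72 [341. 166.  34.  31.] [[404.0, -470.0, 3.0], [499.0, -353.0, 73.0]]
side black_tape 0.7 [274. 190.  59.  43.] [[434.0, -174.0, 1.0], [604.0, 47.0, 42.0]]
side black_tape 0.54 [356. 197.  20.   8.] [[340.0, -339.0, 5.0], [395.0, -270.0, 24.0]]
side grey_connector 0.66 [318. 217.  12.  10.] [[385.0, -72.0, 6.0], [412.0, -19.0, 26.0]]
side marker 0.6 [190. 280.  49.  24.] [[392.0, 400.0, 2.0], [430.0, 518.0, 21.0]]
side bushing_a 0.45 [269. 195.  22.  16.] [[583.0, -152.0, 2.0], [641.0, -30.0, 32.0]]
```

Run:
```python
from h import *
t=cv2.imread("pics/top0.png")[165:305,90:460]; s=cv2.imread("pics/side0.png")[150:330,160:400]
cv2.imwrite("pics/t0z.png",cv2.resize(t,None,fx=2.1,fy=2.1,interpolation=3))
c=arm.get_calibration("wrist"); print(np.round(c["mount"],3),np.round(c["mtx"]))
```

```text
[[-0.001 -0.962 -0.273  0.075]
 [ 1.    -0.    -0.001  0.   ]
 [ 0.001 -0.273  0.962 -0.196]
 [ 0.     0.     0.     1.   ]] [[378.   0. 281.]
 [  0. 378. 211.]
 [  0.   0.   1.]]
```

View pics/t0z.png

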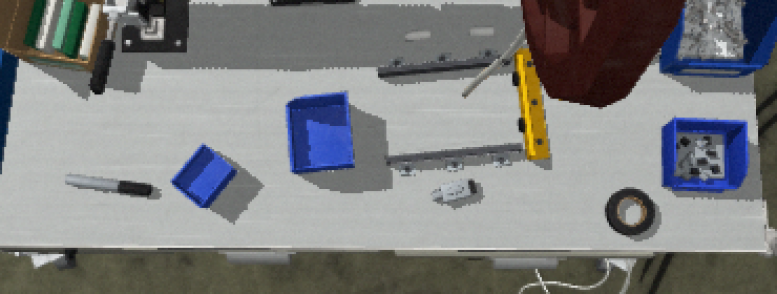

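The top view shows the bin (crop ~320,132) left of the lane, its low front apparently facing left. The lane tilts slightly, the yellow stop is at ~(535,105), the connector at (455,188), and the small look-alike bin at (205,175). A dark red object overhangs near (600,50), so I'll check its height.

Run:
```python
from h import *
for n in("top","side"):
    im,P=cloud(n); x,y,z=P[...,0],P[...,1],P[...,2]
    m=(x>.3)&(x<.9)&(y<.3)&(y>-.35)&(z>.085)
    print(n,m.sum(),np.round(np.nanpercentile(P[m],[0,5,50,95,100],axis=0),3).tolist())
    for a in np.arange(.3,.9,.1):
        for b in np.arange(-.35,.3,.1):
            k=m&(x>a)&(x<a+.1)&(y>b)&(y<b+.1)
            if k.sum()>3: print(f"{a:.1f},{b:.2f}: {z[k].min():.2f}-{z[k].max():.2f}",end=" | ")
    print()
s=cv2.imread("pics/side0.png"); cv2.imwrite("pics/s0.png",s)
```

```text
top 58185 [[0.342, -0.35, 0.089], [0.365, -0.182, 0.223], [0.535, -0.048, 0.817], [0.79, 0.25, 1.084], [0.799, 0.3, 1.109]]
0.3,-0.15: 0.82-1.10 | 0.3,-0.05: 0.82-1.10 | 0.4,-0.25: 0.88-1.01 | 0.4,-0.15: 0.27-1.11 | 0.4,-0.05: 0.29-1.11 | 0.5,-0.15: 0.10-0.96 | 0.5,-0.05: 0.75-0.99 | 0.5,0.05: 0.91-0.98 | 0.6,-0.35: 0.34-0.57 | 0.6,-0.15: 0.09-0.85 | 0.6,-0.05: 0.18-0.82 | 0.6,0.05: 0.18-0.57 | 0.6,0.15: 0.18-0.57 | 0.6,0.25: 0.19-0.56 | 0.7,-0.35: 0.37-0.53 | 0.7,-0.15: 0.20-0.66 | 0.7,-0.05: 0.20-0.67 | 0.7,0.05: 0.20-0.67 | 0.7,0.15: 0.20-0.67 | 0.7,0.25: 0.20-0.66 | 
side 10021 [[0.466, -0.35, 0.085], [0.666, -0.321, 0.12], [0.749, -0.079, 0.373], [0.793, 0.283, 0.602], [0.804, 0.3, 0.642]]
0.4,-0.15: 0.22-0.53 | 0.4,-0.05: 0.23-0.40 | 0.5,-0.15: 0.10-0.24 | 0.6,-0.35: 0.19-0.52 | 0.6,-0.25: 0.19-0.52 | 0.6,-0.15: 0.10-0.54 | 0.6,-0.05: 0.19-0.54 | 0.6,0.05: 0.19-0.23 | 0.6,0.15: 0.25-0.26 | 0.6,0.25: 0.25-0.54 | 0.7,-0.35: 0.09-0.48 | 0.7,-0.25: 0.09-0.48 | 0.7,-0.15: 0.09-0.48 | 0.7,-0.05: 0.09-0.23 | 0.7,0.15: 0.09-0.64 | 0.7,0.25: 0.11-0.64 | 0.8,0.15: 0.11-0.62 | 0.8,0.25: 0.61-0.61 |
```

View pics/side0.png

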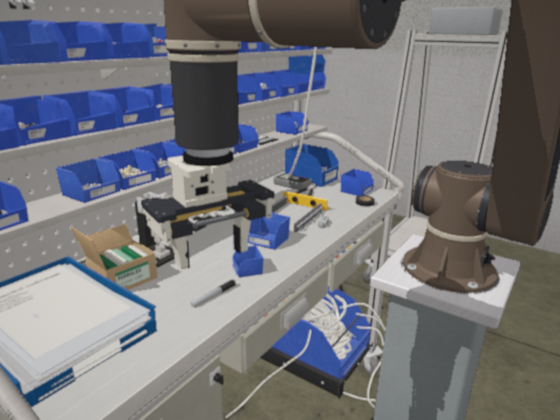

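Run:
```python
from h import *
for n in("top","side"):
    im,P=cloud(n); x,y,z=P[...,0],P[...,1],P[...,2]
    m=(x>.3)&(x<.66)&(y<.3)&(y>-.45)&(z>.085)
    for lo in np.arange(.1,1.2,.1):
        k=m&(z>=lo)&(z<lo+.1)
        if k.sum()>3: print(n,round(lo,1),k.sum(),np.round(np.percentile(P[k],[2,50,98],axis=0)[:,:2],2).tolist(),im[k].mean(0).astype(int),np.argwhere(k).mean(0).astype(int))
im,_=arm.grab_frame("top"); cv2.imwrite("pics/topfull.png",im[...,::-1])
```

```text
top 0.1 48 [[0.52, -0.37], [0.62, -0.36], [0.64, -0.07]] [ 70  88 129] [182 386]
top 0.2 5 [[0.49, -0.06], [0.49, -0.05], [0.51, -0.05]] [134 129 118] [208 310]
top 0.3 25 [[0.47, -0.06], [0.48, -0.05], [0.48, -0.05]] [112 110 103] [206 313]
top 0.4 42 [[0.47, -0.07], [0.47, -0.06], [0.48, -0.05]] [124 123 117] [199 322]
top 0.5 58 [[0.46, -0.08], [0.47, -0.07], [0.47, -0.07]] [114 114 109] [189 332]
top 0.6 16 [[0.46, -0.08], [0.46, -0.07], [0.47, -0.07]] [112 111 106] [181 338]
top 0.7 822 [[0.44, -0.06], [0.54, -0.05], [0.65, -0.05]] [73 35 31] [ 88 336]
top 0.8 3151 [[0.37, -0.06], [0.46, -0.05], [0.63, -0.05]] [61 29 26] [112 348]
top 0.9 14231 [[0.34, -0.21], [0.47, -0.06], [0.54, 0.13]] [79 67 63] [ 65 422]
top 1.0 11380 [[0.35, -0.17], [0.39, -0.05], [0.49, -0.05]] [56 30 27] [ 77 417]
top 1.1 850 [[0.4, -0.06], [0.4, -0.06], [0.41, -0.05]] [58 26 23] [ 10 446]
side 0.1 120 [[0.51, -0.37], [0.62, -0.36], [0.66, -0.06]] [ 76 100 141] [161 303]
side 0.2 69 [[0.48, -0.06], [0.49, -0.05], [0.51, -0.04]] [151 150 148] [142 300]
side 0.3 80 [[0.47, -0.06], [0.48, -0.05], [0.49, -0.04]] [167 164 161] [110 306]
side 0.4 88 [[0.47, -0.07], [0.47, -0.06], [0.48, -0.05]] [160 159 161] [ 75 311]
side 0.5 26 [[0.47, -0.07], [0.47, -0.07], [0.47, -0.06]] [156 154 151] [ 52 314]
```

View pics/topfull.png

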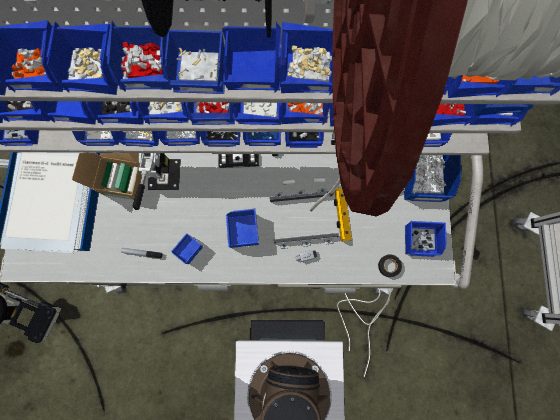

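The views show a thin cable hanging near (0.47–0.51, −0.05), from high up to about z 0.2 or lower, close to where the push ends. I'll move the wrist camera over to look closer.

```bash
python3 -m crank '[[[0,0,-2,0],[1.5,1.5,-4,-0.4],[3,3,-4,-0.8],[4.7,4.7,-4,-1.3],[6.4,6.3,-4,-1.7],[8.1,8,-4,-2.1],[9.8,9.7,-4,-2.6],[11.5,11.4,-4,-3.1],[13,12.9,-4,-3.5],[14.2,14,-4,-3.9],[14.8,14.7,-4,-4.26],[14.8,14.7,-4,-4.26]]]' 0.6
cat >> h.py <<'E'
def fit(P,m):
    return P[m&~np.isnan(P[...,0])]
E
python3 - <<'E'
from h import *
im,P=cloud("wrist"); cv2.imwrite("pics/w1.png",im[...,::-1]); np.save("w1.npy",P)
for th in ("empty_bin","rail_left","rail_right","lane","grey_connector"):
    for r in arm.trace(th,"wrist")[:2]:
        if r["score"]<.3: continue
        Q=P[r["mask"]]; Q=Q[~np.isnan(Q[:,0])]
        print(th,round(r["score"],2),np.round(r["extent"]),np.round(np.percentile(Q,[1,99],axis=0)*1000).tolist())
        np.save(f"m_{th}.npy",r["mask"]) 
x,y,z=P[...,0],P[...,1],P[...,2]
m=(y<.0)&(y>-.2)&(x>.4)&(x<.62)&(z>.05); Q=P[m]
print(len(Q)); 
for lo in np.arange(.05,.5,.03):
    k=m&(z>=lo)&(z<lo+.03)
    if k.sum()>3: print(round(lo,2),k.sum(),np.round(np.percentile(P[k],[2,50,98],axis=0)[:,:2],3).tolist())
k=(x>.5)&(z>.1); print("far",np.round(np.percentile(P[k],[1,50],axis=0),3))
E
```

```text
t: 2.75
eef_pos: [0.4567, 0.1508, 0.2892]
ee_rot: [-3.141, -0.0, -0.002]
force: [-0.2, 0.2, 0.8]
width: 0.0352
gripper_force: 0.0
empty_bin 0.86 [114. 154.  77.  85.] [[378.0, 270.0, -0.0], [466.0, 357.0, 50.0]]
empty_bin 0.84 [241.  96.  92. 104.] [[430.0, 98.0, -0.0], [534.0, 193.0, 71.0]]
rail_left 0.59 [353.  23. 189.  46.] [[577.0, -132.0, 0.0], [618.0, 63.0, 30.0]]
rail_right 0.63 [359. 150. 171.  38.] [[429.0, -146.0, -1.0], [472.0, 49.0, 30.0]]
lane 0.81 [355.  16. 204. 173.] [[435.0, -177.0, -0.0], [618.0, 58.0, 41.0]]
grey_connector 0.68 [410. 192.  54.  29.] [[388.0, -80.0, 0.0], [420.0, -19.0, 24.0]]
569
0.11 93 [[0.553, -0.099], [0.559, -0.09], [0.569, -0.084]]
0.14 261 [[0.532, -0.087], [0.542, -0.075], [0.554, -0.066]]
0.17 214 [[0.514, -0.069], [0.525, -0.062], [0.532, -0.056]]
far [[ 0.514 -0.097  0.124]
 [ 0.537 -0.071  0.162]]
```

View pics/w1.png

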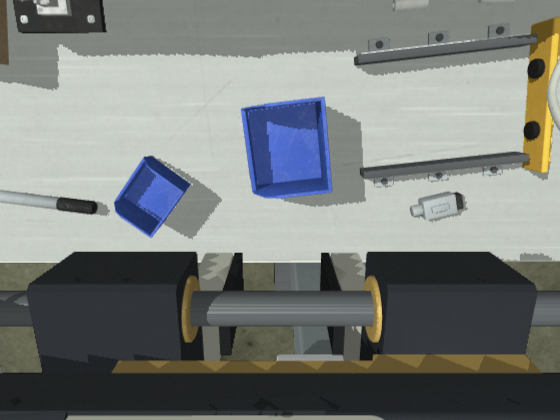

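The wrist view shows the bin with its lip at left (250,150) and back wall at right (325,145), then the rails and the stop with its buffers (535,68 / 532,130). The white cable is at the right edge (555,80), z 0.11–0.2, so I'll zoom in on it.

Run:
```python
from h import *
s=cv2.imread("pics/side0.png")[40:230,250:350]; t=cv2.imread("pics/topfull.png")[150:260,260:380]
a=cv2.resize(s,None,fx=3.1,fy=3.1,interpolation=2); b=cv2.resize(t,None,fx=4,fy=4,interpolation=2)
o=np.zeros((595,800,3),np.uint8); o[:a.shape[0],:a.shape[1]]=a[:595]; o[:b.shape[0],315:315+480]=b
cv2.imwrite("pics/z.png",o)
```

```text
(no output)
```

View pics/z.png

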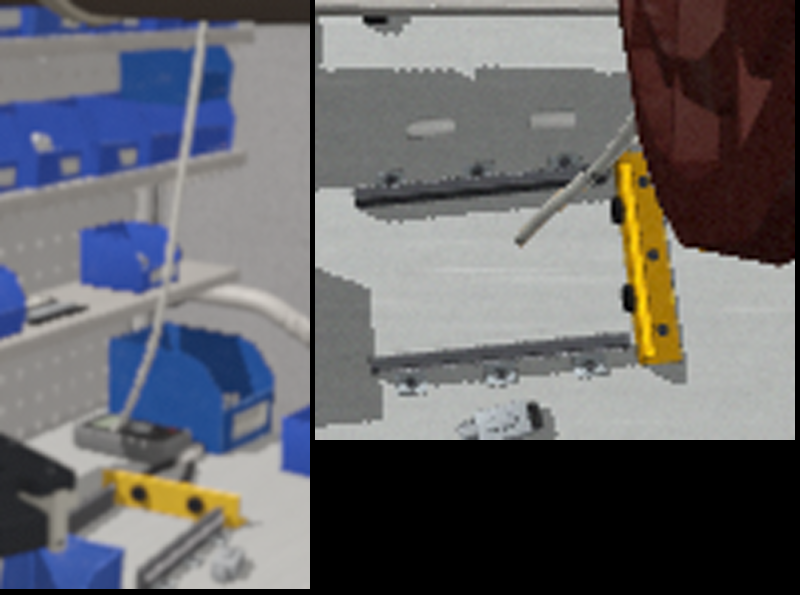

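Run:
```python
from h import *
o=np.zeros((420,800,3),np.uint8)
for i,n in enumerate(("top","side")):
    im,P=cloud(n); x,y,z=P[...,0],P[...,1],P[...,2]; o[:,i*400:i*400+400]=im[:,100:500,::-1]
    m=(x>.42)&(x<.66)&(y<0.02)&(y>-.2)&(z>.05)
    for lo in np.arange(.05,.7,.05):
        k=m&(z>=lo)&(z<lo+.05)
        if k.sum()>2: print(n,round(lo,2),k.sum(),np.round(np.percentile(P[k],[5,50,95],axis=0)[:,:2],3).tolist())
    print(np.round(np.array(arm.get_calibration(n)["R"]).T@-np.array(arm.get_calibration(n)["t"]),2))
cv2.imwrite("pics/now.png",o)
```

```text
top 0.05 4 [[0.6, -0.151], [0.604, -0.148], [0.607, -0.144]]
top 0.1 7 [[0.549, -0.104], [0.56, -0.095], [0.57, -0.083]]
top 0.15 6 [[0.52, -0.078], [0.532, -0.071], [0.542, -0.063]]
top 0.25 3 [[0.485, -0.051], [0.486, -0.048], [0.486, -0.047]]
top 0.3 11 [[0.479, -0.053], [0.481, -0.05], [0.483, -0.048]]
top 0.35 13 [[0.475, -0.056], [0.477, -0.053], [0.48, -0.051]]
top 0.4 19 [[0.472, -0.062], [0.474, -0.058], [0.476, -0.055]]
top 0.45 25 [[0.468, -0.068], [0.47, -0.063], [0.474, -0.06]]
top 0.5 26 [[0.466, -0.072], [0.468, -0.069], [0.471, -0.066]]
top 0.55 33 [[0.464, -0.077], [0.466, -0.073], [0.469, -0.071]]
top 0.6 16 [[0.463, -0.077], [0.465, -0.074], [0.467, -0.073]]
[0.28 0.02 1.26]
side 0.1 19 [[0.542, -0.123], [0.561, -0.097], [0.588, -0.08]]
side 0.15 28 [[0.512, -0.077], [0.523, -0.065], [0.538, -0.057]]
side 0.2 33 [[0.493, -0.058], [0.501, -0.053], [0.51, -0.049]]
side 0.25 36 [[0.483, -0.053], [0.488, -0.048], [0.495, -0.047]]
side 0.3 41 [[0.479, -0.054], [0.482, -0.05], [0.488, -0.047]]
side 0.35 40 [[0.474, -0.057], [0.478, -0.053], [0.483, -0.049]]
side 0.4 42 [[0.471, -0.063], [0.474, -0.058], [0.48, -0.052]]
side 0.45 45 [[0.467, -0.069], [0.471, -0.063], [0.475, -0.058]]
side 0.5 45 [[0.466, -0.074], [0.469, -0.068], [0.472, -0.064]]
side 0.55 48 [[0.463, -0.075], [0.466, -0.073], [0.47, -0.069]]
side 0.6 50 [[0.461, -0.079], [0.464, -0.075], [0.468, -0.071]]
[-0.2   1.1   0.57]
```

View pics/now.png

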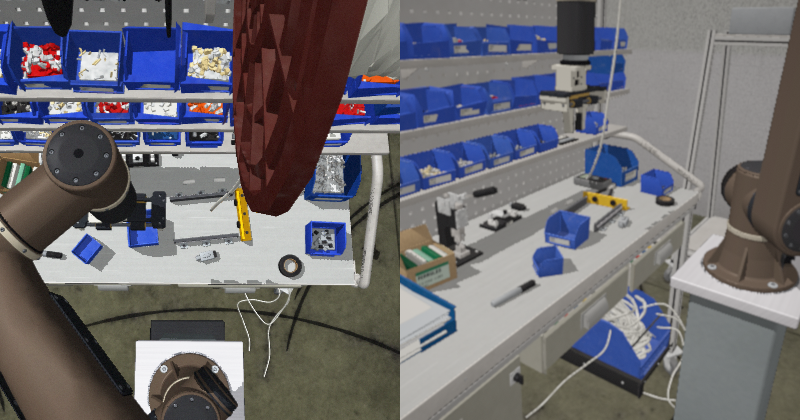

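The cable is static background, running from a high fixture to a grey device behind the bench. I'll watch the force near it. Now I'll fit the lane and bin.

```bash
cat >> h.py <<'E'
def band(P,z0,z1,x0,x1,y0,y1):
    x,y,z=P[...,0],P[...,1],P[...,2]
    return P[(z>z0)&(z<z1)&(x>x0)&(x<x1)&(y>y0)&(y<y1)]
def lane2w(L,p):  # L=(x,y,th)
    c,s=np.cos(L[2]),np.sin(L[2]); return np.array([L[0]+c*p[0]-s*p[1],L[1]+s*p[0]+c*p[1]])
def w2lane(L,p):
    c,s=np.cos(L[2]),np.sin(L[2]); d=np.asarray(p)[...,:2]-np.array(L[:2]); return np.stack([c*d[...,0]+s*d[...,1],-s*d[...,0]+c*d[...,1]],-1)
def getbin(P,L,reg):  # top rim points in lane coords
    Q=w2lane(L,band(P,.060,.076,*reg)).astype(np.float32)
    return Q
E
python3 - <<'E'
from h import *
P=np.load("w1.npy")
th=[]; C=[]
for nm,(x0,x1) in dict(right=(.435,.475),left=(.570,.615)).items():
    Q=band(P,.024,.033,x0,x1,-.14,.07)
    vx,vy,cx,cy=cv2.fitLine(Q[:,:2].astype(np.float32),cv2.DIST_HUBER,0,.01,.01).ravel()
    if vy>0: vx,vy=-vx,-vy
    th.append(np.arctan2(vy,vx)); C.append((cx,cy)); n=(Q[:,:2]-[cx,cy])@np.array([-vy,vx])
    print(nm,len(Q),np.round([th[-1],cx,cy],4),"widths",np.round(np.percentile(n,[3,97])*1e3,1),"ymax",np.round(np.percentile(Q[:,1],[1,99]),4),"z",np.median(Q[:,2]).round(4))
t=np.mean(th); L0=(0,0,t); a,b=[w2lane(L0,np.array(c)) for c in C]; mid=(a[1]+b[1])/2
print("gap centre-centre",b[1]-a[1])
al=w2lane(L0,band(P,.024,.033,.43,.615,-.14,.07)); print("mouth x",np.percentile(al[al[:,1]<mid][:,0],1),np.percentile(al[al[:,1]>mid][:,0],1))
yp=w2lane(L0,band(P,.034,.046,.43,.62,-.22,-.12)); print("plate front",np.percentile(yp[:,0],[2,50,98]) if len(yp) else 0)
m=np.mean([np.percentile(al[al[:,1]<mid][:,0],1),np.percentile(al[al[:,1]>mid][:,0],1)])
L=(*lane2w(L0,(m,mid)),t); print("L",np.round(L,4)); np.save("L.npy",L)
B=band(P,.058,.076,.40,.56,.07,.22); l=w2lane(L,B).astype(np.float32)
r=cv2.minAreaRect(l*1000); print("rim rect (lane)",r, np.round(B[:,2].mean(),4))
print(np.round(cv2.boxPoints(r)).tolist())
B=w2lane(L,band(P,.024,.036,.40,.56,.15,.22)); k=B[:,0].argsort()[:200]; print("lip front min",np.percentile(B[:,0],[1,5,20])*1e3)
E
```

```text
right 1331 [-1.4656  0.4574 -0.0451] widths [-4.9  4.5] ymax [-0.1385  0.0479] z 0.0278
left 1778 [-1.4617  0.5909 -0.0418] widths [-4.8  5. ] ymax [-0.1388  0.0616] z 0.0279
gap centre-centre 0.13310158615589152
mouth x 0.00016478778199041096 0.000874480868917544
plate front [0.20568136 0.2078452  0.21380264]
L [ 0.5136  0.0547 -1.4637]
rim rect (lane) ((-86.8260498046875, -21.904747009277344), (80.3543472290039, 104.65333557128906), 0.49535879492759705) 0.0686
[[-127.0, 30.0], [-127.0, -75.0], [-46.0, -74.0], [-47.0, 31.0]]
lip front min [-141.45516199 -140.55527091 -139.49438221]
```

```bash
python3 -m crank '[[[-1,0.36,0,-0.6],[-1.92,0.72,0.5,-1.25],[-1.92,0.72,2,-1.25],[-1.92,0.72,4,-1.25],[-1.92,0.72,6,-1.25],[-1.92,0.72,7.4,-1.25],[-1.92,0.72,8,-1.25],[-1.92,0.72,8,-1.25]]]' 0.7
cat > p.py <<'E'
from h import *
L=np.load("L.npy"); s=arm.get_state(); l=w2lane(L,s["eef_pos"])*1000
print("t",round(s["t"],2),"TCP lane mm",l.round(1),"z",round(s["eef_pos"][2]*1e3,1),"yaw-lane deg",round(np.degrees(s["ee_rot"][2]-L[2]),2),"F",np.round(s["force"],1),"w",round(s["width"],4))
E
python3 p.py
```

```text
t: 4.15
eef_pos: [0.4077, 0.1338, 0.0881]
ee_rot: [3.14, 0.002, 0.11]
force: [0.2, 0.4, -0.0]
width: 0.0261
gripper_force: 0.0
t 4.15 TCP lane mm [-89.9 -96.8] z 88.1 yaw-lane deg 90.14 F [ 0.2  0.4 -0. ] w 0.0261
```

```bash
python3 -m crank '[[[0,0,1,0],[0,0,2,0],[0,0,2.6,0],[0,0,2.8,0],[0.15,0,2.8,0],[0.3,0,2.8,0],[0.42,0,2.8,0],[0.5,0,2.8,0],[0.6,0,2.8,0],[0.7,0,2.8,0],[0.8,0,2.8,0],[0.9,0,2.8,0]]]'
python3 p.py
python3 -m crank '[[[0.1,0,0,0],[0.2,0,0,0],[0.28,0,0,0],[0.3,0,0,0],[0.3,0,0,0]]]' ; python3 p.py
python3 - <<'E'
from h import *
L=np.load("L.npy")
for n in ("wrist","top"):
    im,P=cloud(n)
    B=band(P,.058,.076,.42,.58,.06,.22); l=w2lane(L,B).astype(np.float32)*1000
    l=l[l[:,1]>-62]; r=cv2.minAreaRect(l); print(n,len(l),np.round(cv2.boxPoints(r),1).tolist())
    if n=="wrist": cv2.imwrite("pics/w2.png",im[...,::-1])
E
```

```text
t: 5.65
eef_pos: [0.431, 0.1364, 0.0189]
ee_rot: [3.141, 0.0, 0.109]
force: [-3.5, -0.4, 1.0]
width: 0.0263
gripper_force: 1.6
t 5.65 TCP lane mm [-90.1 -73.4] z 18.9 yaw-lane deg 90.11 F [-3.5 -0.4  1. ] w 0.0263
t: 6.28
eef_pos: [0.4385, 0.1374, 0.019]
ee_rot: [-3.141, -0.0, 0.109]
force: [-0.8, -0.1, -0.7]
width: 0.0264
gripper_force: 0.4
t 6.28 TCP lane mm [-90.3 -65.8] z 19.0 yaw-lane deg 90.11 F [-0.8 -0.1 -0.7] w 0.0264
wrist 6902 [[-126.4000015258789, -52.0], [-78.19999694824219, -89.5999984741211], [-1.7999999523162842, 8.399999618530273], [-49.900001525878906, 46.0]]
top 42 [[-71.5, 46.5], [-49.599998474121094, -14.0], [-28.0, -6.199999809265137], [-49.900001525878906, 54.29999923706055]]
```

```bash
python3 -m crank '[[[0.07,0,0,0],[0.13,0,0,0],[0.13,0,0,0],[-0.2,0,0,0],[-0.6,0,0,0],[-0.6,0,-1.5,0],[-0.6,0,-3.2,1],[-0.6,0,-4.8,3],[0,-0.7,-4.8,5],[1,-1.6,-4.8,7],[2,-2.5,-4.8,9],[2.6,-3.2,-4.8,11]]]'
python3 p.py
```

```text
t: 7.88
eef_pos: [0.4946, 0.225, 0.1389]
ee_rot: [-3.141, -0.0, -0.856]
force: [-0.2, 0.2, -0.4]
width: 0.0264
gripper_force: 0.0
t 7.88 TCP lane mm [-171.4   -0.6] z 138.9 yaw-lane deg 34.79 F [-0.2  0.2 -0.4] w 0.0264
```

```bash
python3 -m crank '[[[0,0,0,2],[0,0,0,4],[0,0,0,6],[0,0,0,6.96],[0,0,0,6.96],[0,0,0,6.96]]]' 0.32
python3 p.py
cat > b.py <<'E'
from h import *
import sys
L=np.load("L.npy"); im,P=cloud("wrist"); cv2.imwrite("pics/%s.png"%sys.argv[1],im[...,::-1])
Q=P[~np.isnan(P[...,0])]; l=np.c_[w2lane(L,Q),Q[:,2]]*1000
a=l[(l[:,2]>62)&(l[:,2]<76)&(l[:,0]>-160)&(abs(l[:,1])<80)&(l[:,0]<140)]
r=cv2.minAreaRect(a[:,:2].astype(np.float32)); print("rim",len(a),np.round(cv2.boxPoints(r),1).tolist(),round(a[:,2].mean(),1))
x0,x1=np.percentile(a[:,0],[1,99])
for s,nm in((1,"+y"),(-1,"-y")):
    w=a[(a[:,0]<x1-12)&(a[:,0]>x0+3)&(s*a[:,1]>30)]
    if len(w)>30:
        bx=np.digitize(w[:,0],np.linspace(x0+3,x1-12,12)); e=np.array([(w[bx==i,0].mean(),np.percentile(s*w[bx==i,1],97)*s) for i in set(bx) if (bx==i).sum()>3])
        k=np.polyfit(e[:,0],e[:,1],1); print(nm,"outer mean",e[:,1].mean().round(1),"slope rad",k[0].round(4))
f=l[(l[:,2]>24)&(l[:,2]<36)&(abs(l[:,1])<45)&(l[:,0]<x0+5)&(l[:,0]>x0-35)]
if len(f)>30:
    bx=np.digitize(f[:,1],np.linspace(-45,45,12)); e=np.array([(f[bx==i,1].mean(),np.percentile(f[bx==i,0],3)) for i in set(bx) if (bx==i).sum()>3])
    print("lip x",e[:,1].mean().round(1),"slope rad",-np.polyfit(e[:,0],e[:,1],1)[0].round(4))
E
python3 b.py w3
```

```text
t: 8.62
eef_pos: [0.494, 0.224, 0.139]
ee_rot: [-3.141, 0.0, -1.456]
force: [-0.0, 0.2, -0.6]
width: 0.0596
gripper_force: 0.0
t 8.62 TCP lane mm [-170.4   -1.4] z 139.0 yaw-lane deg 0.44 F [-0.   0.2 -0.6] w 0.0596
rim 2724 [[-124.0999984741211, 53.400001525878906], [-124.0, -51.400001525878906], [-46.599998474121094, -51.400001525878906], [-46.599998474121094, 53.5]] 69.1
+y outer mean 52.9 slope rad 0.0098
-y outer mean -50.9 slope rad -0.0041
lip x -140.5 slope rad 0.0086
```

View pics/w3.png

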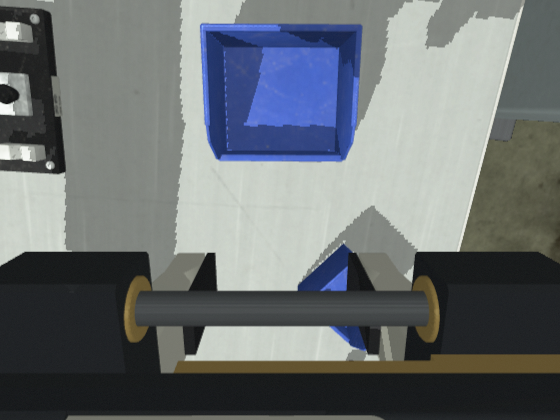

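The view shows the bin square with the lane, low lip at the bottom (215–345,157), and the small look-alike behind the fingers (340,290). Next I descend behind the lip and push.

```bash
python3 -m crank '[[[0,-0.07,1.5,0.09],[0,-0.07,3.2,0.09],[0,-0.07,4.4,0.09],[0,-0.07,4.84,0.09],[0.2,-0.07,4.84,0.09],[0.4,-0.07,4.84,0.09],[0.4,-0.07,4.84,0.09]]]' >/dev/null
python3 p.py
```

```text
t 9.55 TCP lane mm [-160.3    1.3] z 19.2 yaw-lane deg -0.16 F [ 0.2  0.5 -0.5] w 0.0597
```

```bash
python3 -m crank '[[[0.15,0,0,0],[0.3,0,0,0],[0.45,0,0,0],[0.65,0,0,0],[0.85,0,0,0],[1.05,0,0,0],[1.25,0,0,0],[1.45,0,0,0],[1.65,0,0,0],[1.85,0,0,0],[2,0,0,0],[2.05,0,0,0]]]' >/dev/null
python3 p.py; python3 b.py w4
```

```text
t 11.05 TCP lane mm [-108.8    0.5] z 18.0 yaw-lane deg -0.15 F [-0.2 -0.4  0.5] w 0.0596
rim 8039 [[-113.5, 53.70000076293945], [-113.4000015258789, -51.599998474121094], [-46.29999923706055, -51.5], [-46.400001525878906, 53.79999923706055]] 69.2
+y outer mean 52.7 slope rad 0.0117
-y outer mean -50.8 slope rad -0.0091
```

View pics/w4.png

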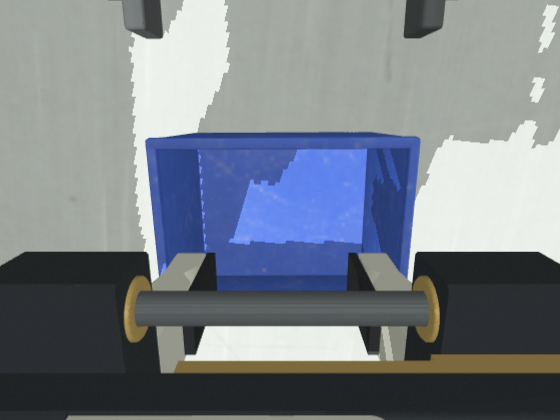

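Run:
```python
from h import *
L=np.load("L.npy"); im,P=cloud("wrist")
for u in (281,180,395):
    for v in range(0,345,12):
        q=P[v,u]; 
        if not np.isnan(q[0]): print(u,v,np.r_[w2lane(L,q),q[2]].__mul__(1000).round(0),im[v,u])
im,P=cloud("side")
for r in arm.trace("empty_bin","side")[:2]:
    Q=P[r["mask"]];Q=Q[~np.isnan(Q[:,0])];l=np.c_[w2lane(L,Q),Q[:,2]]*1000; print(r["score"],np.percentile(l,[2,98],axis=0).round())
```

```text
281 0 [16.  1. -0.] [162 168 162]
281 12 [10.  1.  2.] [164 169 164]
281 24 [ 5.  1. -1.] [164 169 163]
281 36 [-1.  1. -0.] [164 169 163]
281 48 [-6.  2. -1.] [161 166 158]
281 60 [-12.   2.  -1.] [163 169 162]
281 72 [-18.   2.  -0.] [164 169 163]
281 84 [-24.   2.   0.] [163 169 163]
281 96 [-30.   2.   0.] [166 171 165]
281 108 [-37.   2.  -0.] [163 169 162]
281 120 [-43.   2.   0.] [165 171 164]
281 132 [-49.   2.   1.] [104 113 133]
281 144 [-49.   2.  70.] [ 67  89 163]
281 156 [-63.   2.   1.] [ 75  97 168]
281 168 [-69.   2.   1.] [ 68  89 165]
281 180 [-76.   2.   1.] [ 97 132 235]
281 204 [-90.   2.   2.] [ 99 136 239]
281 216 [-98.   2.   2.] [100 138 240]
281 228 [-105.    2.    2.] [102 138 242]
281 240 [-112.    2.    2.] [106 142 242]
281 252 [-121.    2.    1.] [ 67  90 162]
281 264 [-129.    2.    1.] [ 66  88 162]
281 276 [-136.    2.    2.] [ 39  58 113]
281 288 [-135.    2.   19.] [ 45  66 125]
281 300 [-77.   2. 137.] [81 85 86]
281 312 [-79.   2. 139.] [ 95  99 100]
281 324 [-82.   2. 138.] [74 78 79]
281 336 [-180.    2.   -0.] [235 239 234]
180 0 [16. 52.  1.
[... 1601 characters left out ...]
8.  49.] [ 43  63 121]
395 168 [-61. -48.  50.] [ 48  72 139]
395 180 [-66. -48.  52.] [ 57  85 166]
395 192 [-72. -48.  53.] [ 41  62 120]
395 204 [-77. -48.  54.] [ 42  62 121]
395 216 [-82. -48.  56.] [ 41  61 120]
395 228 [-87. -48.  57.] [ 42  63 121]
395 240 [-92. -48.  57.] [ 41  62 120]
395 252 [-97. -48.  60.] [ 43  62 120]
395 264 [-102.  -48.   61.] [ 44  65 124]
395 276 [-97. -42.  83.] [144 146 134]
395 288 [-97. -39.  93.] [144 145 134]
395 300 [-77. -24. 137.] [81 85 86]
395 312 [-79. -24. 138.] [94 99 99]
395 324 [-82. -24. 138.] [73 77 78]
395 336 [-100.  -32.  117.] [132 135 123]
0.97 [[-312. -110.    3.]
 [-222.  -23.   51.]]
0.62 [[-143.  -54.    2.]
 [ -45.   49.   72.]]
```

Run:
```python
from h import *
L=np.load("L.npy"); im,P=cloud("wrist")
for u in (165,185,200,208,213):
    for v in range(240,350,8):
        q=P[v,u]; 
        if not np.isnan(q[0]): print(u,v,np.r_[w2lane(L,q),q[2]].__mul__(1000).round(0),im[v,u])
s=arm.get_state(); print(s["moment"],s["force"])
o=cv2.resize(arm.grab_frame("side")[0][150:280,220:320,::-1],None,fx=4.5,fy=4.5,interpolation=2); cv2.imwrite("pics/s5.png",o)
```

```text
165 240 [-88.  49.  69.] [ 49  71 135]
165 248 [-92.  50.  68.] [ 49  73 139]
165 256 [-95.  50.  69.] [ 57  79 151]
165 264 [-99.  50.  69.] [101 130 229]
165 272 [-97.  46.  80.] [144 145 134]
165 280 [-97.  45.  86.] [145 146 135]
165 288 [-97.  43.  93.] [144 145 134]
165 296 [-77.  28. 136.] [71 74 75]
165 304 [-78.  28. 138.] [90 95 96]
165 312 [-79.  27. 139.] [ 96 100 101]
165 320 [-81.  27. 140.] [81 85 86]
165 328 [-97.  35. 118.] [150 152 139]
165 336 [-99.  35. 119.] [149 151 139]
165 344 [-101.   35.  119.] [151 152 140]
185 240 [-100.   49.   37.] [ 45  67 130]
185 248 [-103.   49.   39.] [ 45  68 131]
185 256 [-98.  43.  62.] [144 145 133]
185 264 [-97.  41.  72.] [143 145 133]
185 272 [-97.  39.  80.] [166 168 154]
185 280 [-98.  37.  85.] [144 146 134]
185 288 [-98.  36.  92.] [143 144 133]
185 296 [-77.  23. 136.] [71 75 74]
185 304 [-78.  23. 138.] [92 96 97]
185 312 [-78.  23. 140.] [ 94  98 100]
185 320 [-81.  23. 139.] [80 84 86]
185 328 [-107.   34.  102.] [44 45 46]
185 336 [-110.   34.  102.] [42 44 45]
185 344 [-114.   35.  101.] [43 44 46]
200 240 [-109.   
[... 987 characters left out ...]
36 [-180.   49.    0.] [236 241 235]
208 344 [-185.   50.    0.] [233 237 231]
213 240 [-113.   43.    2.] [ 68  88 159]
213 248 [-118.   43.    2.] [ 65  86 155]
213 256 [-99.  32.  59.] [28 30 30]
213 264 [-102.   31.   62.] [31 33 33]
213 272 [-105.   31.   63.] [30 31 32]
213 280 [-109.   31.   63.] [28 32 31]
213 288 [-112.   32.   64.] [30 30 31]
213 296 [-76.  17. 137.] [70 75 74]
213 304 [-77.  17. 138.] [91 94 96]
213 312 [-79.  17. 138.] [ 96  99 100]
213 320 [-81.  17. 139.] [80 84 86]
213 328 [-174.   46.   -0.] [235 239 234]
213 336 [-180.   46.    0.] [237 241 236]
213 344 [-186.   47.   -0.] [235 238 234]
[ 0.06846485 -0.07368773 -0.05585531] [0.20313407 0.11360208 0.09867765]
```

View pics/s5.png

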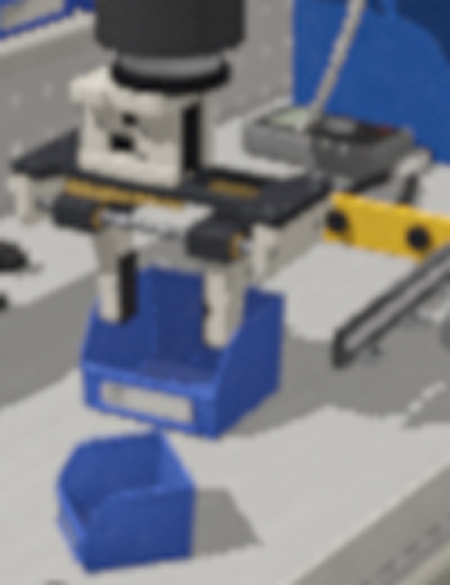

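The side view shows the fingertips floating inside the bin near rim height (tips ~120,320 and 215,345). They are about 40 mm above the reported TCP, so they passed over the lip and the bin has not moved. I'll confirm with the side depth and find the lowest part of the body.

Run:
```python
from h import *
L=np.load("L.npy"); s=arm.get_state(); print(s["eef_pos"],s["t"])
for n in("side","wrist"):
    im,P=cloud(n); Q=P.reshape(-1,3); C=im.reshape(-1,3).astype(int); k=~np.isnan(Q[:,0]); Q=Q[k];C=C[k]
    l=np.c_[w2lane(L,Q),Q[:,2]]*1000
    g=(C.max(1)-C.min(1)<25)&(abs(l[:,0]+109)<60)&(abs(l[:,1])<120)&(l[:,2]>25)&(l[:,2]<230)
    for a,b in((-120,-65),(-65,-48),(-48,-25),(-25,25),(25,48),(48,65),(65,120)):
        j=g&(l[:,1]>a)&(l[:,1]<b)
        if j.sum()>5: print(n,a,b,j.sum(),"z",np.percentile(l[j,2],[0,2,10,50]).round(),"x",np.percentile(l[j,0],[2,98]).round())
```

```text
[0.50241083 0.16332055 0.0179687 ] 11.35
side -120 -65 332 z [122. 125. 131. 157.] x [-150.  -73.]
side -65 -48 151 z [ 56.  73.  97. 142.] x [-150.  -83.]
side -48 -25 263 z [ 25.  59.  70. 131.] x [-147.  -85.]
side -25 25 564 z [ 26. 135. 157. 185.] x [-148.  -86.]
side 25 48 405 z [ 49.  63.  77. 140.] x [-149. -100.]
side 48 65 79 z [ 55.  68. 128. 147.] x [-149. -109.]
side 65 120 196 z [124. 125. 134. 160.] x [-149.  -83.]
wrist -65 -48 4420 z [ 50. 127. 131. 145.] x [-85. -70.]
wrist -48 -25 19380 z [ 27.  66.  93. 145.] x [-113.  -70.]
wrist -25 25 21540 z [132. 135. 137. 157.] x [-84. -77.]
wrist 25 48 20771 z [ 55.  67. 101. 145.] x [-113.  -70.]
wrist 48 65 7844 z [ 25. 127. 133. 145.] x [-90. -69.]
wrist 65 120 16 z [126. 126. 126. 132.] x [-70. -70.]
```

Both views agree: the tips are ~39 mm and the body ~106 mm above the reported TCP. I'll back out and lower by 38 mm more in short, force-checked steps.

```bash
python3 -m crank '[[[-0.5,0,0,0],[-1.2,0,0,0],[-1.9,0,0,0],[-2.5,0,0,0],[-2.5,0,0,0],[-2.5,0,0.3,0],[-2.5,0,0.6,0],[-2.5,0,0.9,0],[-2.5,0,0.9,0]]]' >/dev/null; python3 p.py
python3 -m crank '[[[0,0,0.2,0],[0,0,0.4,0],[0,0,0.6,0],[0,0,0.6,0]]]'>/dev/null; python3 p.py; python3 b.py w6
```

```text
t 12.57 TCP lane mm [-1.709e+02  1.000e-01] z -5.5 yaw-lane deg -0.17 F [-0.   0.3  0.7] w 0.0595
t 13.07 TCP lane mm [-171.4    0.3] z -20.0 yaw-lane deg -0.14 F [ 0.3  0.1 -0.6] w 0.0594
rim 7878 [[-123.5, -51.79999923706055], [-70.0, -51.900001525878906], [-69.9000015258789, 53.900001525878906], [-123.30000305175781, 53.900001525878906]] 67.8
+y outer mean 52.6 slope rad 0.0247
-y outer mean -50.8 slope rad -0.0124
lip x -140.1 slope rad 0.0009
```

```bash
python3 -m crank '[[[0.2,0,0,0],[0.4,0,0,0],[0.52,0,0,0],[0.64,0,0,0],[0.78,0,0,0],[0.94,0,0,0],[1.1,0,0,0],[1.26,0,0,0],[1.42,0,0,0],[1.58,0,0,0],[1.74,0,0,0],[1.9,0,0,0]]]'; python3 p.py; python3 b.py w7
python3 - <<'E'
from h import *
L=np.load("L.npy")
im,P=cloud("side")
for r in arm.trace("empty_bin","side")[:2]:
    Q=P[r["mask"]];Q=Q[~np.isnan(Q[:,0])];l=np.c_[w2lane(L,Q),Q[:,2]]*1000; print(r["score"],np.percentile(l,[2,98],axis=0).round().tolist())
E
```

```text
t: 14.62
eef_pos: [0.5009, 0.1779, -0.0195]
ee_rot: [-3.141, 0.0, -1.466]
force: [-0.7, 2.1, -0.1]
width: 0.0598
gripper_force: 1.0
t 14.62 TCP lane mm [-123.9    0.6] z -19.5 yaw-lane deg -0.13 F [-0.7  2.1 -0.1] w 0.0598
rim 14798 [[-134.6999969482422, 53.400001525878906], [-134.60000610351562, -52.099998474121094], [-23.399999618530273, -52.099998474121094], [-23.5, 53.5]] 68.2
+y outer mean 48.7 slope rad 0.2177
-y outer mean -47.1 slope rad -0.2281
0.93 [[-117.0, -54.0, 3.0], [-23.0, 49.0, 61.0]]
0.89 [[-311.0, -110.0, 3.0], [-185.0, -22.0, 51.0]]
```

```bash
python3 -m crank '[[[0.2,0,0,0],[0.4,0,0,0],[0.6,0,0,0],[0.8,0,0,0],[1,0,0,0],[1.2,0,0,0],[1.4,0,0,0],[1.6,0,0,0],[1.8,0,0,0],[2,0,0,0],[2.2,0,0,0],[2.4,0,0,0]]]'>/dev/null; python3 p.py; python3 b.py w8
python3 - <<'E'
from h import *
L=np.load("L.npy")
im,P=cloud("side")
for r in arm.trace("empty_bin","side")[:2]:
    Q=P[r["mask"]];Q=Q[~np.isnan(Q[:,0])];l=np.c_[w2lane(L,Q),Q[:,2]]*1000; print(r["score"],np.percentile(l,[2,98],axis=0).round().tolist())
E
```

```text
t 16.27 TCP lane mm [-63.7   0.4] z -19.5 yaw-lane deg -0.14 F [ 0.2  2.4 -0.9] w 0.0595
rim 14811 [[-74.9000015258789, -51.70000076293945], [36.29999923706055, -52.099998474121094], [36.70000076293945, 53.29999923706055], [-74.5, 53.79999923706055]] 68.2
+y outer mean 48.6 slope rad 0.2212
-y outer mean -47.1 slope rad -0.2258
0.78 [[-59.0, -54.0, 4.0], [39.0, 49.0, 63.0]]
0.68 [[-311.0, -110.0, 2.0], [-198.0, -19.0, 51.0]]
```

View pics/w8.png

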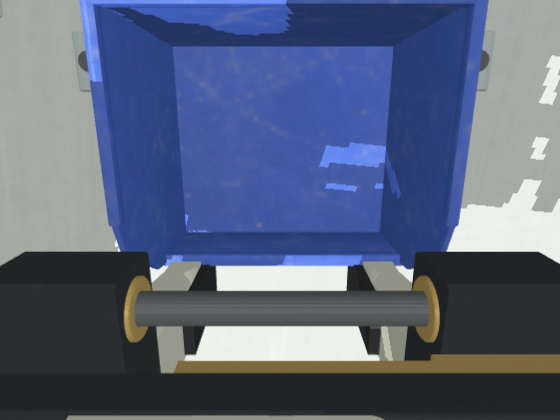

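The view shows the bin square between the rails, with the fingers on the front lip and roughly equal side gaps (rails' feet at 85,60 and 485,60). I'll continue.

```bash
python3 -m crank '[[[0.2,0.01,0,0],[0.4,0.02,0,0],[0.6,0.03,0,0],[0.8,0.03,0,0],[1,0.03,0,0],[1.2,0.03,0,0],[1.4,0.03,0,0],[1.6,0.03,0,0],[1.8,0.03,0,0],[2,0.03,0,0],[2.2,0.03,0,0],[2.4,0.03,0,0]]]'>/dev/null; python3 p.py
python3 -m crank '[[[0.2,0,0,0],[0.4,0,0,0],[0.6,0,0,0],[0.8,0,0,0],[1,0,0,0],[1.2,0,0,0],[1.4,0,0,0],[1.6,0,0,0]]]'>/dev/null; python3 p.py; python3 b.py w9
```

```text
t 17.93 TCP lane mm [-3.8 -0.5] z -19.5 yaw-lane deg -0.14 F [0.3 2.1 0.8] w 0.0598
t 18.93 TCP lane mm [36.2 -0.6] z -19.5 yaw-lane deg -0.14 F [0.2 3.4 2.3] w 0.0599
rim 14783 [[25.5, -52.70000076293945], [136.3000030517578, -53.0], [136.60000610351562, 52.29999923706055], [25.799999237060547, 52.599998474121094]] 68.2
+y outer mean 47.7 slope rad 0.2201
-y outer mean -47.9 slope rad -0.2395
```

```bash
python3 -m crank '[[[0.12,0,0,0],[0.24,0,0,0],[0.36,0,0,0],[0.48,0,0,0],[0.6,0,0,0]]]'>/dev/null; python3 p.py
python3 -m crank '[[[0.12,0,0,0],[0.24,0,0,0],[0.36,0,0,0],[0.48,0,0,0]]]'>/dev/null; python3 p.py
```

```text
t 19.6 TCP lane mm [51.1 -0.7] z -19.6 yaw-lane deg -0.14 F [-1.1  2.   0.1] w 0.0595
t 20.1 TCP lane mm [63.2 -0.8] z -19.6 yaw-lane deg -0.14 F [-0.4  2.4  0.5] w 0.0597
```

Run:
```python
from h import *
L=np.load("L.npy")
for n in("side","top"):
    im,P=cloud(n)
    for lo in(.15,.2,.25,.3,.35,.4,.5):
        q=band(P,lo,lo+.05,.44,.56,-.10,-.03)
        if len(q)>2: print(n,lo,len(q),np.median(q,0).round(3))
```

```text
side 0.15 12 [ 0.503 -0.032  0.164]
side 0.25 18 [ 0.485 -0.049  0.286]
side 0.3 40 [ 0.482 -0.05   0.325]
side 0.35 44 [ 0.478 -0.053  0.375]
side 0.4 19 [ 0.474 -0.056  0.411]
top 0.15 6 [ 0.531 -0.07   0.171]
top 0.2 19 [ 0.484 -0.04   0.23 ]
top 0.25 26 [ 0.483 -0.039  0.28 ]
top 0.3 31 [ 0.481 -0.048  0.346]
top 0.35 66 [ 0.48  -0.045  0.37 ]
top 0.4 62 [ 0.478 -0.045  0.426]
top 0.5 28 [ 0.468 -0.069  0.526]
```

```bash
python3 -m crank '[[[0.1,0,0,0],[0.2,0,0,0]]]'|grep force:; python3 p.py
python3 -m crank '[[[0.1,0,0,0],[0.2,0,0,0]]]'|grep force:; python3 p.py
```

```text
force: [-0.7, 2.6, 0.2]
gripper_force: 0.8
t 20.45 TCP lane mm [68.  -0.8] z -19.6 yaw-lane deg -0.14 F [-0.7  2.6  0.2] w 0.0596
force: [0.3, 2.1, -0.9]
gripper_force: 0.8
t 20.7 TCP lane mm [73.1 -0.8] z -19.6 yaw-lane deg -0.14 F [ 0.3  2.1 -0.9] w 0.0597
```

```bash
python3 -m crank '[[[0.1,0,0,0],[0.2,0,0,0]]]'|grep force:; python3 p.py
python3 -m crank '[[[0.1,0,0,0],[0.2,0,0,0]]]'|grep force:; python3 p.py
```

```text
force: [-0.4, 0.7, -1.2]
gripper_force: 0.8
t 20.95 TCP lane mm [78.1 -0.7] z -19.6 yaw-lane deg -0.14 F [-0.4  0.7 -1.2] w 0.0594
force: [-0.5, 1.3, 0.1]
gripper_force: 0.8
t 21.2 TCP lane mm [83.1 -0.7] z -19.6 yaw-lane deg -0.14 F [-0.5  1.3  0.1] w 0.0596
```

```bash
python3 -m crank '[[[0.1,0,0,0],[0.2,0,0,0]]]'|grep force:; python3 p.py
python3 -m crank '[[[0.06,0,0,0],[0.12,0,0,0],[0.12,0,0,0]]]'|grep force:; python3 p.py
```

```text
force: [-0.3, 0.7, 0.0]
gripper_force: 0.8
t 21.45 TCP lane mm [88.1 -0.8] z -19.5 yaw-lane deg -0.14 F [-0.3  0.7  0. ] w 0.0597
force: [-0.7, 0.0, 0.1]
gripper_force: 0.0
t 21.82 TCP lane mm [91.2 -0.8] z -19.5 yaw-lane deg -0.14 F [-0.7  0.   0.1] w 0.0594
```

Run:
```python
from h import *
L=np.load("L.npy")
for n in("top","side"):
    im,P=cloud(n); Q=P[~np.isnan(P[...,0])]; l=np.c_[w2lane(L,Q),Q[:,2]]*1000; C=im[~np.isnan(P[...,0])].astype(int)
    j=(C[:,2]>C[:,0]+40)&(abs(l[:,1])<62)&(l[:,0]>60)&(l[:,0]<215)&(l[:,2]>50); print(n,j.sum(), "rim x",np.percentile(l[j,0],[2,50,98]).round(1) if j.sum()>5 else "")
    j=(C[:,0]>C[:,2]+60)&(abs(l[:,1])<70)&(l[:,0]>190)&(l[:,0]<230)&(l[:,2]>10); print("yellow front",np.percentile(l[j,0],[3,50]).round(1) if j.sum()>5 else "")
```

```text
top 125 rim x [119.8 191.  195.3]
yellow front [206.4 209.1]
side 72 rim x [ 84.4 140.7 196.8]
yellow front [200.8 207.7]
```

```bash
for i in 1 2; do :; done; python3 -m crank '[[[0.05,0,0,0],[0.1,0,0,0]]]'|grep force:; python3 p.py
python3 -m crank '[[[0.04,0,0,0]]]'|grep force:; python3 p.py
python3 -m crank '[[[0.04,0,0,0]]]'|grep force:; python3 p.py
```

```text
force: [-0.1, 2.2, 0.7]
gripper_force: 1.0
t 22.18 TCP lane mm [93.3 -0.6] z -19.5 yaw-lane deg -0.13 F [-0.1  2.2  0.7] w 0.0596
force: [0.0, 2.0, 0.4]
gripper_force: 1.1
t 22.3 TCP lane mm [94.4 -0.6] z -19.5 yaw-lane deg -0.14 F [0.  2.  0.4] w 0.0594
force: [0.7, 2.2, 1.1]
gripper_force: 1.2
t 22.43 TCP lane mm [95.4 -0.6] z -19.5 yaw-lane deg -0.13 F [0.7 2.2 1.1] w 0.0595
```

```bash
python3 -m crank '[[[0.04,0,0,0]]]'|grep -i force; python3 p.py
python3 -m crank '[[[0.04,0,0,0]]]'|grep force:; python3 p.py
python3 -m crank '[[[0.04,0,0,0]]]'|grep force:; python3 p.py
```

```text
force: [-3.4, 11.2, 2.9]
gripper_force: 5.6
t 22.55 TCP lane mm [96.  -0.7] z -19.5 yaw-lane deg -0.15 F [-3.4 11.2  2.9] w 0.0597
force: [-5.2, 17.4, 5.2]
gripper_force: 9.2
t 22.68 TCP lane mm [96.  -0.6] z -19.5 yaw-lane deg -0.16 F [-5.2 17.4  5.2] w 0.0595
force: [-6.4, 24.4, 6.8]
gripper_force: 12.6
t 22.8 TCP lane mm [96.1 -0.6] z -19.5 yaw-lane deg -0.16 F [-6.4 24.4  6.8] w 0.0592
```

Force rises stiffly with the TCP stopped at 96 mm, so the bin is against the buffers. I'll retreat.

```bash
python3 -m crank '[[[-0.08,0,0,0],[-0.16,0,0,0],[-0.4,0,0,0],[-0.9,0,0,0],[-1.6,0,0,0],[-2.3,0,0,0],[-2.6,0,-0.6,0],[-2.8,0,-2,0],[-2.8,0,-4,0],[-2.8,0,-6,0],[-2.8,0,-6.5,0],[-2.8,0,-6.5,0]]]'|grep force:; python3 p.py; python3 b.py w10
python3 - <<'E'
from h import *
L=np.load("L.npy")
for n in("top","side","wrist"):
    im,P=cloud(n); k=~np.isnan(P[...,0]); Q=P[k]; l=np.c_[w2lane(L,Q),Q[:,2]]*1000; C=im[k].astype(int)
    b=(C[:,2]>C[:,0]+40)&(abs(l[:,1])<62)&(l[:,0]<215)&(l[:,0]>60)
    j=b&(l[:,2]>62); 
    if j.sum()>20:
        print(n,j.sum(),"rim x",np.percentile(l[j,0],[2,50,98]).round(1),"y",np.percentile(l[j,1],[1,99]).round(1))
        w=l[j]; w=w[w[:,0]>np.percentile(w[:,0],98)-14]; e=[(m,np.percentile(w[abs(w[:,1]-m)<8,0],90)) for m in range(-44,45,11) if (abs(w[:,1]-m)<8).sum()>3]
        print("back slope",np.polyfit(*np.array(e).T,1).round(4))
    for th in("grey_connector","black_tape","full_bin","marker"):
        for r in (arm.trace(th,n) if n=="top" else [])[:1]:
            q=P[r["mask"]]; print(th,round(r["score"],2),(np.nanpercentile(q,[2,98],axis=0)*1000).round().tolist())
E
```

```text
force: [-0.3, -0.3, -1.5]
gripper_force: 0.0
t 24.3 TCP lane mm [28.  -0.2] z 144.3 yaw-lane deg -0.13 F [-0.3 -0.3 -1.5] w 0.0598
rim 298 [[121.5999984741211, 51.900001525878906], [121.80000305175781, -52.20000076293945], [140.1999969482422, -52.099998474121094], [139.89999389648438, 52.0]] 67.1
lip x 105.0 slope rad -0.0029
top 114 rim x [125.8 189.6 199.3] y [-55.1  49.2]
back slope [-2.300000e-03  1.986314e+02]
grey_connector 0.52 [[387.0, -80.0, 12.0], [415.0, -21.0, 26.0]]
black_tape 0.8 [[341.0, -338.0, -1.0], [403.0, -275.0, 24.0]]
full_bin 0.78 [[406.0, -462.0, 0.0], [498.0, -359.0, 71.0]]
marker 0.54 [[394.0, 394.0, 0.0], [422.0, 515.0, 21.0]]
side 129 rim x [125.8 192.2 202.8] y [-55.3  48.8]
back slope [3.210000e-02 1.996434e+02]
wrist 921 rim x [122.4 146.5 166.1] y [-51.9  52.1]
back slope [1.000000e-03 1.653476e+02]
```

```bash
python3 -c "
from station import arm
print(arm.job_done())"
```

```text
the job is handed in; nothing more can be done
None
```

The blue bin stands square against the buffers, centred between the rails to within about 1 mm. The fingers are clear, and I handed the job in at about 24.5 s. My first push missed because the fingertips sit about 39 mm above the reported TCP, so they passed over the lip without moving the bin.

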